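# Roll a sample cylinder up a reader's loading ramp and bar it in

## Task

Push the lying steel sample cylinder slowly up the loading ramp with the fingertips until it rests against the stop plate at the top, keeping the fingers behind it all the way so that it never runs away or rolls back. Then push the keeper's upright knob inwards, fully home, so that its bar lies behind the cylinder, and leave both like that. Do not lift or pick up the cylinder, and leave the two glass flasks and the jar alone.

Things in the scene. Friction and masses are not known exactly. Their poses are not given: they have to be found in the camera images.
- ramp: Fixed aluminium loading ramp with grey side rails; a dark stop plate and a low white reader (70 mm high) close its top end. Origin: on the bench under the ramp's centre line; x points uphill, y left when looking uphill, z up. Its frame serves all entries (mm). Channel 96 wide (y -48 to 48); rails 8 thick, 12 above the floor, up to z 43 at the top end.
- landing (a point): Centre of the level landing's top at the ramp's foot: x -110, y 0, z 10 mm in the ramp's frame. The landing runs from x -150 to -70 at z 10; its dark rear lip (x -158 to -150) is 15 mm high.
- incline (a point): Foot of the incline, on the floor's centre line: x -70, z 10 mm in the ramp's frame. The floor rises from here at 8 degrees to the crest at x 80, z 31, then falls at 10 degrees to z 24 at the stop plate. This point's x axis points up the 8 degree slope, y as the ramp's y, z square to the slope.
- seat (a point): Fixed point where the cylinder's centre lies when it rests against the stop plate: x 95, y 0, z 54 mm in the ramp's frame; axes as the ramp's. The plate's face is at x 120, its top at z 66. Beyond the crest the floor falls towards the plate, so a cylinder pushed past it settles there and stays.
- sample_center (a point): Centre of the steel sample cylinder with dark bands, polished (slippery, friction about 0.35): 50 mm in diameter, 90 mm long, 0.3 to 0.54 kg. It starts at rest on the level landing, lying across the channel (axis along the ramp's y), about 3 mm to spare at each end, its centre 35 mm above the bench. It rolls freely; its axes turn as it rolls.
- keeper (a joint): Travel of the keeper, a steel bar (10 mm wide, z 47 to 59 in the ramp's frame) sliding across the ramp at x 61 mm from its left. 0: fully out, bar end at y 56, clear of the channel; 0.050 m: fully home at its end stop, bar end at y 6, 4 mm behind the seated cylinder. Starts at 0 to 0.008 m. About 1.5 N of friction; stays where left.
- keeper_knob (a point): Middle of the keeper's upright black knob at the bar's outer end: diameter 18 mm, z 42 to 96 (this point at z 69) in the ramp's frame, x 61, y 145 less the travel. Push it towards the ramp (ramp's -y). Axes as the ramp's. The bar's fixed guide block stands between knob and rail: x 43 to 79, y 63 to 85, up to z 66.
- flask_a: Glass flask with a white stopper standing on the bench to the right of the ramp (looking uphill): 62 mm in diameter at its bulb, 147 mm high. Origin at the centre of its underside. Leave alone.
- flask_b: A second such flask, nearer the foot of the ramp. Origin at the centre of its underside. Leave alone.
- jar: Capped jar, 52 mm in diameter, 75 mm high, standing to the left of the ramp's foot. Origin at the centre of its underside. Leave alone.

How it is judged:
On the way, in this order (a step that is already met when the one before it is completed fails the run):
1. the cylinder is against the stop plate, the keeper not yet pushed in (distance between sample_center and seat below 0.006 m and value of joint keeper below 0.02 m), for 0.2 s.
2. the keeper is pushed home behind the seated cylinder (value of joint keeper above 0.045 m and distance between sample_center and seat below 0.006 m), for 0.2 s.
At the end, for the whole second after the job is handed in: The cylinder lies at rest against the stop plate (its centre within 6 mm of the seat point) and the keeper is home behind it (travel over 45 mm of 50) (all of step 2 and linear speed of sample below 0.02 m/s); the robot touches nothing.
It fails at once if the cylinder runs loose on the incline (faster than 0.18 m/s with no finger on it): rolled back or thrown (x of sample_center in the frame of ramp between -0.065 and 0.07 m and linear speed of sample above 0.18 m/s and contact force between the fingers and sample below 0.05 N).
It fails at once if the cylinder is lifted off the ramp (centre over 34 mm above the floor of the incline) (z of sample_center in the frame of incline above 0.034 m).
It fails at once if a flask or the jar is moved more than 20 mm or tipped (distance of any of flask_a, flask_b, jar from where it was at the start of the episode above 0.02 m or angle between any of flask_a, flask_b, jar's own z axis and vertical above 0.35 rad).
It also fails if it takes over 54 s, if anything falls off the work surface, if the arm or the gripper's body presses on something with over 40 N, if the wrist force passes 120 N, or if a joint passes its speed limit or range.

## Robot

A 7-joint arm with a two-finger parallel gripper is mounted at the origin on the work surface. World frame = base frame: x ahead of the robot, y to its left, z up, the work surface at z = 0. Lengths are in m, angles in rad, forces in N, time in s.
With the tool pointing down it reaches from about 0.425 to 0.925 m from the base axis. Payload 6.8 kg.
Tool frame: the origin (TCP) lies on the centre line of the jaws, within the pads' length; the fingertips stand 25 mm ahead of it and the grasp point (between the pads) lies 6 mm ahead of it; z points along the fingers, y is the direction in which the jaws open and shut (so a half turn about z gives the same grasp; the last joint's range is limited). The gripper opens to 85 mm and grips with 20 to 120 N. Pads are 22 mm wide; open, the fingers measure 114 mm over their backs; the gripper's body (76 mm by 85 mm) begins 54 mm behind the grasp point. The pads swing forward as they close: fully open they stand 13 mm farther back than shut.
Start: joints at [1.23, 0.477, 0.022, 1.555, -0.011, 1.109, -0.083], TCP at [0.156, -0.657, 0.218] pointing down, gripper open.
Joint ranges: [-2.96, 2.96], [-0.34, 2.1], [-1.41, 1.46], [0.24, 2.44], [-1.37, 4.51], [0.17, 1.92], [-2.96, 2.96]. Speed limits (rad/s): [2.39, 2.39, 3.14, 3.14, 3.14, 3.14, 3.14].

## Interface

Orientations are given as a unit quaternion [w, x, y, z].
In Python, from station import status, cams, order, models gives the robot as it stands.
- The arm moves only by the tool move_arm, never from a script. Its argument "steps" is one flat list of numbers, 7 for each row, row after row: the gripper's target within -1 to 1 (fully open at 1, half-way at 0, shut at -1), then the shift along the world's x, y, z in cm, then the turn, a rotation vector about the world's x, y, z in degrees. A call has 1 to 8 rows; each row shifts and turns the commanded pose from where the row before left it; what a row does not reach is not made up. A row lasts 1/10 s, in which the tool goes at most 50 mm and 8.59 degrees, less where a joint would pass 70% of its speed; a pose out of reach is approached as far as the arm can. A call with a gripper value outside its range is refused whole. The fingers move at their own pace and stop on an object; "newtons" is the grip in N (left out, the last holds). Time passes only in rows, so rows that do not move let the fingers close. It gives the time, the measured TCP pose, the force and the opening at its end, in the units of the state.
- status.get_obs(): the state, without advancing time (a new reading comes with each control period).
- cams.read_camera(name): name is "scene" or "side" or "wrist"; returns a dict with "pixels" (384x512x3 uint8, red, green, blue), "mtx" (3x3 intrinsics, pixels), "T" (4x4, takes a point from camera to world coordinates); the wrist camera has in their place "T_tool_cam" (4x4, takes a point from camera to tool coordinates, whose origin is the TCP and whose axes are the flange's). Camera axes: x right, y down, z forward; pixel columns grow to the right and rows downward; lengths in m; the calibration is good to about 2 mm. A picture is of the moment at which its call begins: read the wrist's pose just before it. There is no depth.
- order.hand_in(): hands the job in, once; it reports no verdict.
Trained networks look in the newest picture that a camera, given by its name, has taken for a name from the list of things; names that differ only in an ending like _2 or _b are one class to them, and where a whole thing is asked for, a point or a joint stands for the part that bears it (a point fixed in the world has none). Each returns a list of dicts, best first, with "score" (0 to 1); they miss things now and then, are a little off and sometimes report something else, mostly with a low value. They report only what shows in the picture. A call takes as long as a camera call.
- models.silhouettes(camera, query): "region" (384x512 bool, what is visible of it) and "box" ([centre column, centre row, width, height] in pixels, round what is visible of it).
- models.place_of(camera, query): "position" ([row, column] in pixels: a listed point, or the origin of a listed thing).
The state is a dict: "t": time; "q": joint angles; "joint_vel": joint speeds; "joint_torque": joint torques, N m; "eef_pos": TCP position; "tool_rot": TCP orientation; "contact_force": force on the tool from outside, world axes, zero at the start; "torque": the same for the moment, N m; "gripper_width": opening from 0.0 (shut) to 1.0 (fully open).
Only numpy, scipy, OpenCV 4.12 (cv2) and the standard library are available. Lean on these libraries where they do the work, as an engineer would, in place of code of your own. Each camera call takes 0.05 s, during which the arm holds its last target.

## Working session

There is one attempt and no reset: what is moved stays moved. The work goes in short steps, Python scripts to look and compute and a tool call to move; the robot and the scene stay as the last step left them, time stands still between calls to the robot, and variables do not carry over. Pictures are saved under pics/ and viewed, and the job is handed in when it is done.

Besides the shell and the picture viewer there is one more tool, called after "Call:" as name(argument=value, ...) on one line, values as JSON. move_arm: Moves the arm, as the interface text tells. Its arguments: {"type":"object","properties":{"steps":{"type":"array"},"newtons":{"type":"number"}},"required":["steps"]}

```bash
ls; mkdir -p pics; cat > h.py <<'E'
import numpy as np, cv2
from station import status, cams, order, models
def snap(n,f):
    c=cams.read_camera(n); cv2.imwrite('pics/'+f,c['pixels'][:,:,::-1]); return c
def ray(c,uv,T=None):
    T=c['T'] if T is None else T
    d=np.linalg.inv(c['mtx'])@np.array([uv[0],uv[1],1.]); return T[:3,3],T[:3,:3]@d
def onz(c,uv,z,T=None):
    o,d=ray(c,uv,T); return o+d*(z-o[2])/d[2]
def proj(c,p):
    q=np.linalg.inv(c['T'])@np.append(p,1); u=c['mtx']@q[:3]; return u[:2]/u[2]
E
python3 - <<'E'
from h import *
o=status.get_obs(); print(o)
for n in ['scene','side']:
    c=snap(n,n+'0.png'); print(n,c['T'].round(3).tolist(),c['mtx'].tolist())
    for q in ['ramp','landing','incline','seat','sample_center','keeper_knob','flask_a','jar']:
        for r in models.place_of(n,q)[:3]: print(q,r)
E
```

```text
pics
{'t': 0.0, 'q': array([ 1.22991898,  0.47779582,  0.02231507,  1.55647796, -0.01150847,
        1.10928007, -0.08312591]), 'joint_vel': array([ 0.00071373,  0.00050811,  0.00085523, -0.00090918, -0.00019098,
        0.00138712,  0.00037811]), 'joint_torque': array([-2.17717575e-04, -5.96451688e+01,  1.60784606e+00, -2.81190258e+01,
        1.24972727e-02,  9.35250049e-03, -1.61333986e-07]), 'eef_pos': array([ 0.15556538, -0.65618511,  0.21651693]), 'tool_rot': array([-9.01866945e-04,  9.93233276e-01,  1.16132762e-01, -1.64682858e-04]), 'contact_force': array([ 0.21583313, -0.50508752, -0.19174134]), 'torque': array([-0.02501058, -0.061615  ,  0.02397333]), 'gripper_width': 1.0054656992437194}
scene [[-0.225, 0.721, -0.655, 1.089], [0.974, 0.163, -0.155, 0.113], [-0.005, -0.673, -0.739, 0.721], [0.0, 0.0, 0.0, 1.0]] [[391.89479140672626, 0.0, 250.35650528536632], [0.0, 391.89479140672626, 193.6986488682232], [0.0, 0.0, 1.0]]
ramp {'position': [201.6, 271.2], 'score': 0.71}
landing {'position': [190.7, 275.1], 'score': 0.97}
landing {'position': [241.3, 320.0], 'score': 0.24}
incl
[... 562 characters left out ...]
7.9476387414484], [0.0, 361.1235652938596, 190.59479203603843], [0.0, 0.0, 1.0]]
ramp {'position': [227.3, 241.3], 'score': 0.81}
ramp {'position': [184.6, 297.0], 'score': 0.73}
landing {'position': [248.6, 289.5], 'score': 0.74}
incline {'position': [241.1, 270.8], 'score': 0.81}
incline {'position': [231.4, 274.8], 'score': 0.5}
seat {'position': [187.1, 209.7], 'score': 0.63}
sample_center {'position': [231.4, 272.7], 'score': 0.81}
keeper_knob {'position': [226.3, 166.9], 'score': 0.59}
flask_a {'position': [203.2, 343.2], 'score': 0.82}
flask_a {'position': [185.2, 296.5], 'score': 0.78}
flask_a {'position': [187.0, 208.8], 'score': 0.28}
jar {'position': [327.8, 223.8], 'score': 0.79}
```

View pics/scene0.png

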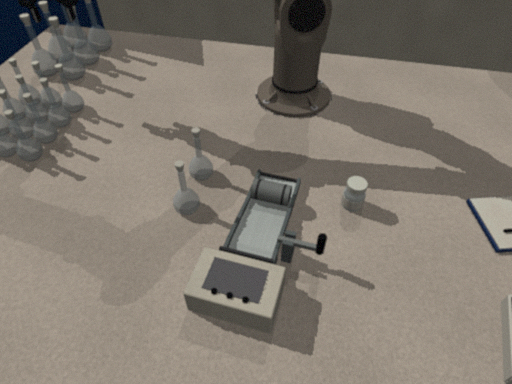

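View pics/side0.png

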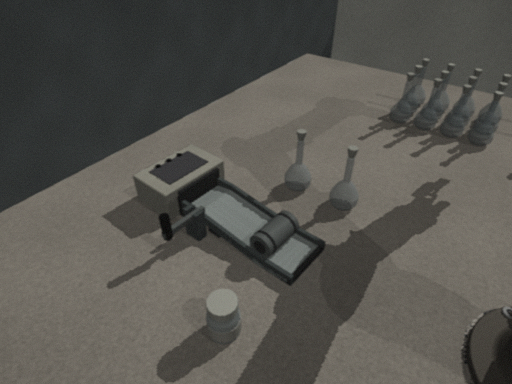

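The scene view shows the ramp running away from the robot. The cylinder is at about (273,190), the knob at (321,243), the flasks at (187,200) and (201,167), and the jar at (355,193). The side view agrees. I'll zoom in to pick points for a pose fit.

```bash
python3 - <<'E'
import cv2
a=cv2.imread('pics/scene0.png')[160:335,170:345]; cv2.imwrite('pics/sz.png',cv2.resize(a,None,fx=3.4,fy=3.4,interpolation=cv2.INTER_CUBIC))
a=cv2.convertScaleAbs(cv2.imread('pics/side0.png')[135:295,125:335],alpha=1.6); cv2.imwrite('pics/dz.png',cv2.resize(a,None,fx=3.5,fy=3.5,interpolation=cv2.INTER_CUBIC))
E
```

```text
(no output)
```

View pics/sz.png

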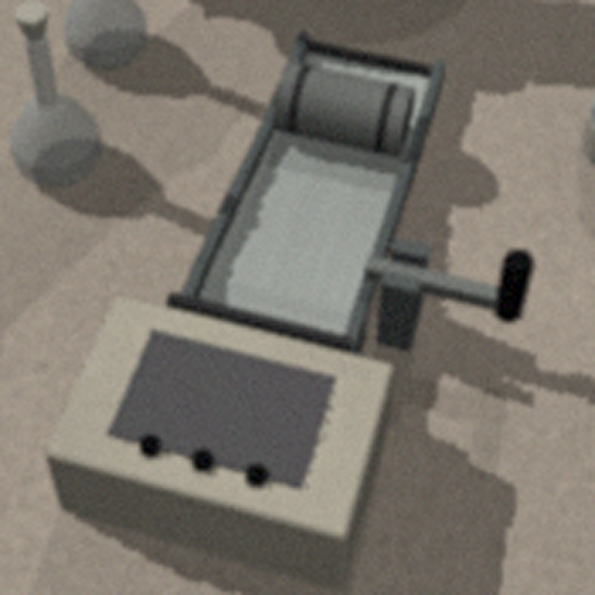

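View pics/dz.png

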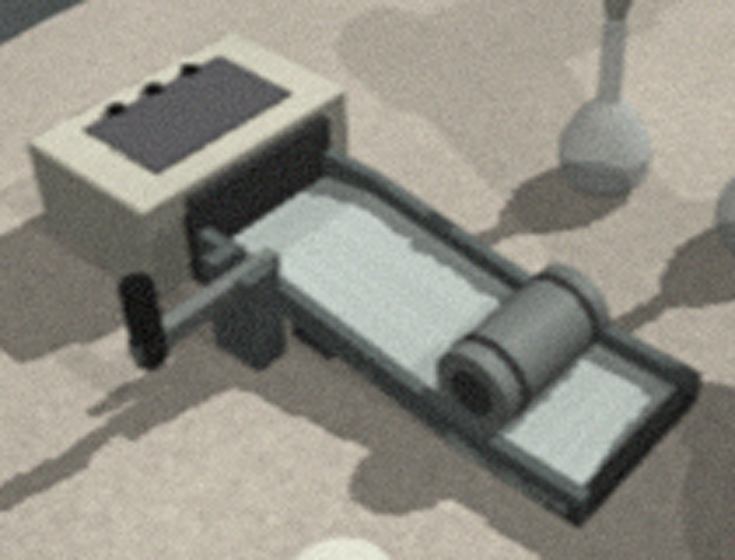

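```bash
cat > fit.py <<'E'
from h import *
from scipy.optimize import least_squares
C={n:cams.read_camera(n) for n in ['scene','side']}
S=lambda x,y:((x+.5)/3.4-.5+170,(y+.5)/3.4-.5+160)
D=lambda x,y:((x+.5)/3.5-.5+125,(y+.5)/3.5-.5+135)
K='k'
obs=[('scene',S(514,286),(61,K,69)),('side',D(142,320),(61,K,69)),
('scene',S(442,65),(-158,56,20)),('scene',S(303,38),(-158,-56,20)),
('side',D(697,375),(-158,-56,20)),('side',D(583,492),(-158,56,20)),
('scene',S(267,316),(120,0,66)),('side',D(259,160),(120,0,66)),
('scene',S(352,101),('s',0,35)),('side',D(523,347),('s',0,35))]
def w(p,q):
    x,y,a=p[:3]; X=np.array([p[4] if q[0]=='s' else q[0], 145-p[3] if q[1]==K else q[1], q[2]])/1000.
    c,s=np.cos(a),np.sin(a); return np.array([x+c*X[0]-s*X[1],y+s*X[0]+c*X[1],X[2]])
f=lambda p:np.concatenate([proj(C[n],w(p,q))-np.array(uv) for n,uv,q in obs])
r=least_squares(f,[.6,.1,0,4,-110],x_scale=[.01,.01,.05,3,3],loss='soft_l1')
p=r.x; print(p, np.degrees(p[2])); print(f(p).reshape(-1,2).round(1).tolist()); np.save('p.npy',p)
Z=lambda x:10 if x<-70 else (10+(x+70)*.1405 if x<80 else 31-(x-80)*.176)
for n in C:
    im=cv2.resize(C[n]['pixels'][:,:,::-1],None,fx=4,fy=4)
    def L(a,b,col=(0,0,255)):
        A,B=[tuple(int(v) for v in (proj(C[n],w(p,q))+.5)*4) for q in(a,b)]; cv2.line(im,A,B,col,1)
    xs=[-158,-70,80,120]
    for yy in(-56,-48,48,56):
        for a,b in zip(xs,xs[1:]): L((a,yy,Z(a)+12),(b,yy,Z(b)+12))
    L((120,-48,66),(120,48,66)); L((-158,-56,22),(-158,56,22))
    L((61,K,42),(61,K,96),(0,255,0)); L((61,K,53),(61,56-p[3],53),(0,255,0))
    for a,b in [((43,63),(79,63)),((79,63),(79,85)),((79,85),(43,85)),((43,85),(43,63))]: L((*a,66),(*b,66),(255,0,0))
    for s in(-25,25): L((p[4]+s,-45,35),(p[4]+s,45,35),(0,255,255))
    L((p[4],-45,60),(p[4],45,60),(0,255,255))
    o=(150,165) if n=='scene' else (145,145)
    cv2.imwrite(f'pics/fit_{n}.png',im[o[1]*4:o[1]*4+600,o[0]*4:o[0]*4+800])
for nm in ['flask_a','jar']:
    for n in C:
        for q in models.place_of(n,nm)[:2]: print(nm,n,onz(C[n],q['position'][::-1],0).round(3))
E
python3 fit.py
```

```text
[ 5.44615644e-01  1.40778669e-02 -5.60295449e-02  9.18724610e+00
 -8.26021802e+01] -3.2102564503551614
[[0.2, 0.4], [0.7, 0.3], [1.4, 0.0], [-0.8, -0.6], [0.4, -0.7], [-0.8, 3.0], [-0.1, 0.5], [-0.3, -0.2], [-0.9, 2.2], [0.9, 0.2]]
flask_a scene [ 0.399 -0.183  0.   ]
flask_a scene [ 0.524 -0.173  0.   ]
flask_a side [ 0.407 -0.174  0.   ]
flask_a side [ 0.523 -0.163  0.   ]
jar scene [0.415 0.208 0.   ]
jar side [0.432 0.209 0.   ]
```

View pics/fit_scene.png

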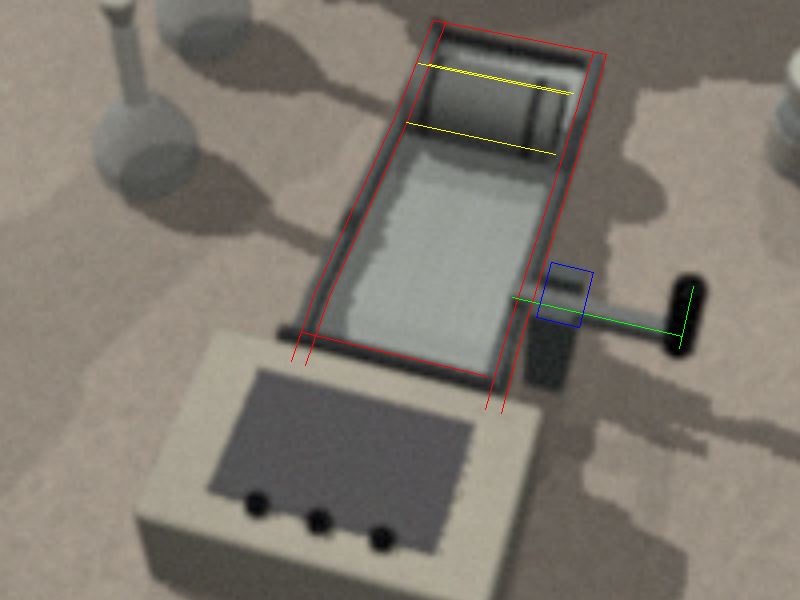

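View pics/fit_side.png

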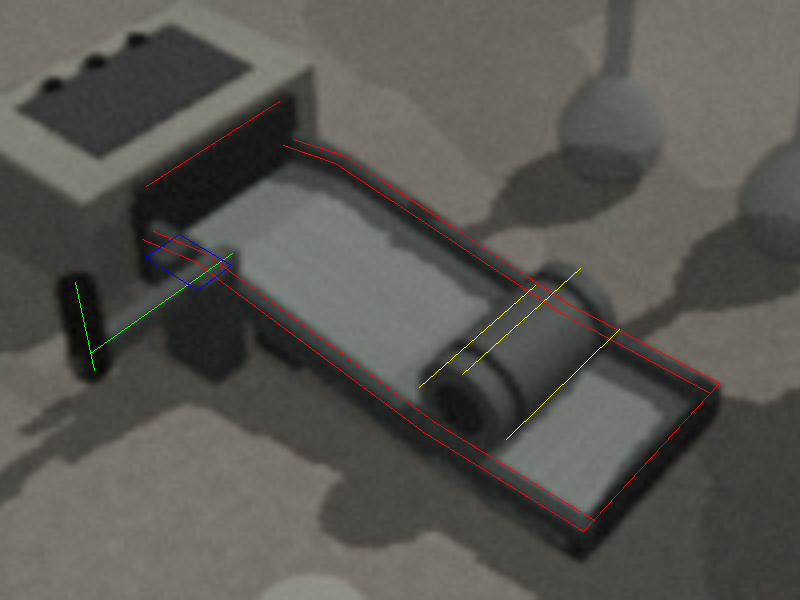

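Call:
move_arm(steps=[0,3.2,3.2,0.5,0,0,-2,0,3.2,3.2,0.5,0,0,-2,0,3.2,3.2,0.5,0,0,-2,0,3.2,3.2,0.5,0,0,-2,0,3.2,3.2,0.5,0,0,-2,0,3.2,3.2,0.5,0,0,-2,0,3.2,3.2,0.5,0,0,-2,0,3.2,3.2,0.5,0,0,-2.5])

```text
t: 2.0
eef_pos: [0.4128, -0.3994, 0.258]
tool_rot: [0.0, 1.0, -0.028, 0.0]
contact_force: [0.6, -0.5, 0.2]
gripper_width: 0.503
```

Call:
move_arm(steps=[0,0.5,4.5,0.0,0,0,0,0,0.5,4.5,0.0,0,0,0,0,0.5,4.5,0.0,0,0,0,0,0.5,4.5,0,0,0,0,0,0.5,4.5,0,0,0,0,0,0.5,4.5,0,0,0,0,0,0.5,4.5,0,0,0,0,0,0.5,4.5,0,0,0,0])

```text
t: 2.8
eef_pos: [0.4517, -0.0391, 0.2579]
tool_rot: [0.0, 1.0, -0.028, 0.001]
contact_force: [0.9, 1.2, -0.8]
gripper_width: 0.502
```

```bash
python3 - <<'E'
from h import *
o=status.get_obs(); print(o['eef_pos'],o['tool_rot'],o['q'])
c=snap('wrist','w1.png'); print(c['T_tool_cam'].round(3),c['mtx'])
for q in ['landing','incline','seat','sample_center','keeper_knob','jar']:
    for r in models.place_of('wrist',q)[:2]: print(q,r)
E
```

```text
[ 0.45171687 -0.03906451  0.25791334] [ 1.56537234e-04  9.99615804e-01 -2.77113963e-02  5.45723026e-04] [ 0.28046602  0.08611246 -0.3498677   1.99173576  0.03412347  1.06812678
 -1.71084729]
[[-0.001 -0.949 -0.314  0.08 ]
 [ 1.    -0.001 -0.001  0.001]
 [ 0.    -0.314  0.949 -0.156]
 [ 0.     0.     0.     1.   ]] [[344.71256415   0.         253.78883574]
 [  0.         344.71256415 191.45820769]
 [  0.           0.           1.        ]]
landing {'position': [164.4, 208.3], 'score': 0.63}
incline {'position': [131.8, 205.7], 'score': 0.58}
sample_center {'position': [146.4, 200.2], 'score': 0.86}
sample_center {'position': [73.5, 203.2], 'score': 0.59}
jar {'position': [175.2, 56.5], 'score': 0.95}
```

View pics/w1.png

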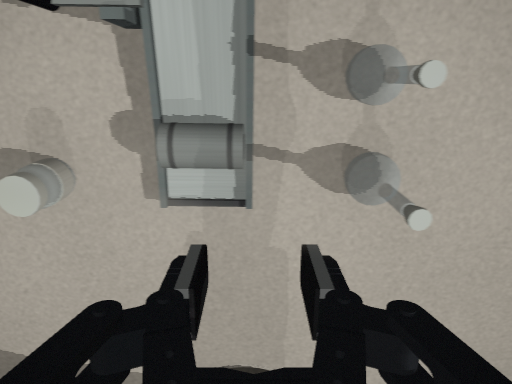

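The wrist view shows the landing with its lip bottom edge at row 207 and the rails at columns 162 to 252. The cylinder spans rows 122 to 167 and columns 157 to 245. I'll zoom and measure.

```bash
python3 - <<'E'
import cv2
a=cv2.imread('pics/w1.png')[0:220,30:270]; cv2.imwrite('pics/w1z.png',cv2.resize(a,None,fx=2.7,fy=2.7,interpolation=cv2.INTER_CUBIC))
E
```

```text
(no output)
```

View pics/w1z.png

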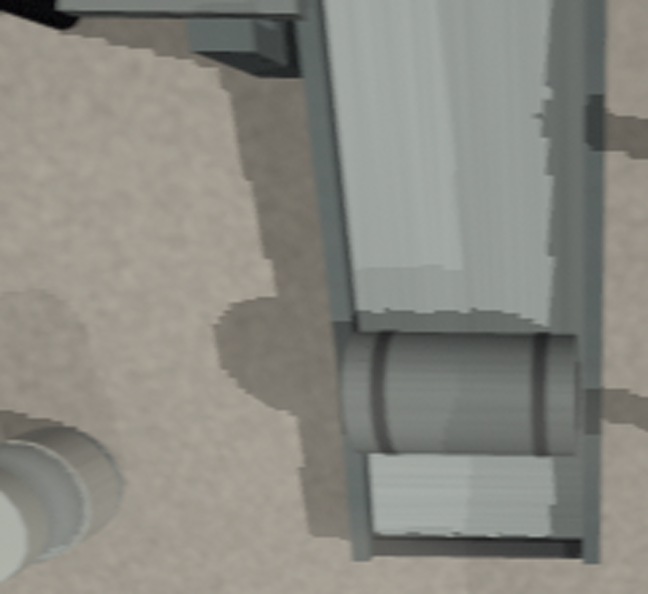

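```bash
cat > fit2.py <<'E'
from h import *
from scipy.optimize import least_squares
from scipy.spatial.transform import Rotation as R
C={n:cams.read_camera(n) for n in ['scene','side']}
o=status.get_obs(); c=cams.read_camera('wrist')
T=np.eye(4); T[:3,3]=o['eef_pos']; q=o['tool_rot']; T[:3,:3]=R.from_quat([q[1],q[2],q[3],q[0]]).as_matrix()
c['T']=T@c['T_tool_cam']; C['wrist']=c
S=lambda x,y:((x+.5)/3.4-.5+170,(y+.5)/3.4-.5+160)
D=lambda x,y:((x+.5)/3.5-.5+125,(y+.5)/3.5-.5+135)
W=lambda x,y:((x+.5)/2.7-.5+30,(y+.5)/2.7-.5)
obs=[('scene',S(514,286),(61,'k',69)),('side',D(142,320),(61,'k',69)),
('scene',S(442,65),(-158,56,22)),('scene',S(303,38),(-158,-56,22)),
('side',D(697,375),(-158,-56,22)),('side',D(583,492),(-158,56,22)),
('scene',S(267,316),(120,0,66)),('side',D(259,160),(120,0,66)),
('wrist',W(353,560),(-158,56,22)),('wrist',W(599,562),(-158,-56,22)),('wrist',W(475,539),(-150,0,15)),
('wrist',W(370,536),(-150,48,22)),('wrist',W(583,536),(-150,-48,22))]
def w(p,q):
    x,y,a=p[:3]; X=np.array([q[0], 145-p[3] if q[1]=='k' else q[1], q[2]])/1000.
    c,s=np.cos(a),np.sin(a); return np.array([x+c*X[0]-s*X[1],y+s*X[0]+c*X[1],X[2]])
wt={'scene':1,'side':1,'wrist':1}
f=lambda p:np.concatenate([(proj(C[n],w(p,q))-np.array(uv))*wt[n] for n,uv,q in obs])
r=least_squares(f,[.55,.01,-.05,4],x_scale=[.01,.01,.05,3],loss='soft_l1')
p=r.x; print(p, np.degrees(p[2])); print(f(p).reshape(-1,2).round(1).tolist()); np.save('p.npy',p)
# cylinder tangents
th=np.linspace(0,2*np.pi,200)
def rows(xc):
    v=[proj(c,w(p,(xc+25*np.cos(t),0,35+25*np.sin(t))))[1] for t in th]; return np.array([min(v),max(v)])
g=lambda x:rows(x[0])-np.array([W(0,333)[1],W(0,455)[1]])
s=least_squares(g,[-90]); print('cyl x',s.x,g(s.x))
E
python3 fit2.py
```

```text
[ 0.54516001  0.01175504 -0.04645462  7.44481684] -2.661653736069203
[[0.3, 0.1], [0.9, 0.5], [-0.1, -0.8], [-2.4, -1.1], [1.0, -2.8], [0.5, 0.8], [-0.8, 0.6], [-0.1, -0.6], [-0.9, -0.7], [0.2, -2.5], [0.4, -1.6], [-1.2, 1.9], [-0.6, 1.0]]
cyl x [-81.96492517] [-0.19020477  0.20155219]
```

Call:
move_arm(steps=[0,-1.0,2.0,-2,0,0,0.5,0,-1.0,2.0,-3,0,0,0,0,-1.0,1.7,-3,0,0,0,0,-0.4,0,-2,0,0,0,0,0,0,0,0,0,0])

```text
t: 3.8
eef_pos: [0.4152, 0.0157, 0.1553]
tool_rot: [0.0, 1.0, -0.023, -0.003]
contact_force: [0.1, -0.6, 0.5]
gripper_width: 0.497
```

```bash
python3 - <<'E'
from h import *
o=status.get_obs(); print(o['eef_pos'],o['tool_rot'],o['q'])
c=snap('wrist','w2.png'); snap('side','s2.png')
E
```

```text
[0.41518318 0.01567891 0.15531851] [ 3.04051594e-04  9.99728521e-01 -2.31350699e-02 -2.74969407e-03] [ 0.19139292  0.16016768 -0.41025512  2.18061553  0.08604593  0.82124891
 -1.8902913 ]
```

View pics/w2.png

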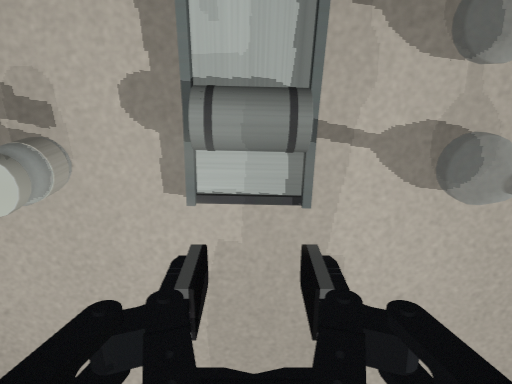

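View pics/s2.png

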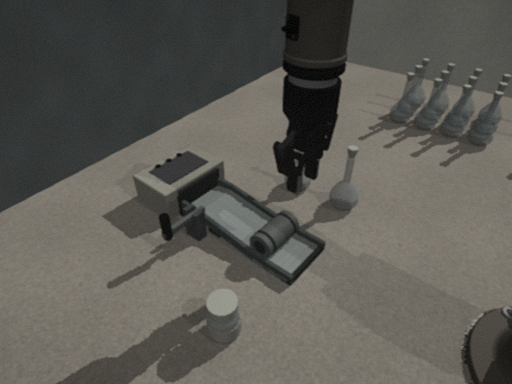

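The wrist view shows the fingers centred on the channel (finger mid column about 255, ramp about 250). Lip bottom is at row 205 and the cylinder at rows 86 to 152. The side view shows a clear approach. I'll re-measure from this closer view.

```bash
python3 - <<'E'
from h import *
from scipy.spatial.transform import Rotation as R
o=status.get_obs(); c=cams.read_camera('wrist')
T=np.eye(4); T[:3,3]=o['eef_pos']; q=o['tool_rot']; T[:3,:3]=R.from_quat([q[1],q[2],q[3],q[0]]).as_matrix()
c['T']=T@c['T_tool_cam']
for uv,z in [((188,206),.022),((312,208),.022),((250,194),.015),((250,205),.015)]: print(onz(c,uv,z).round(4))
p=np.load('p.npy')
th=np.linspace(0,2*np.pi,300)
for x in np.arange(.455,.475,.002):
    v=[proj(c,[x+.025*np.cos(t),.0156,.035+.025*np.sin(t)])[1] for t in th]; print(x.round(3),min(v).round(1),max(v).round(1))
# tips
for z in (0,.012,.025): print(z,(lambda q:proj(c,(T@np.array([0,.02,z,1]))[:3]))(0))
E
```

```text
[0.3908 0.0756 0.022 ]
[ 0.3834 -0.0366  0.022 ]
[0.3971 0.0191 0.015 ]
[0.3864 0.0196 0.015 ]
0.455 102.2 165.0
0.457 99.6 162.7
0.459 97.0 160.3
0.461 94.3 157.8
0.463 91.7 155.4
0.465 89.0 153.0
0.467 86.3 150.6
0.469 83.6 148.1
0.471 80.9 145.6
0.473 78.2 143.2
0 [291.2574069  245.24471426]
0.012 [288.95566061 234.91221593]
0.025 [286.76187484 225.06435044]
```

Call:
move_arm(steps=[0,0.2,0.2,-2,0,0,0,0,0,0,-3,0,0,0,0,0,0,-2,0,0,0,0,0,0,-1,0,0,0,0,0,0,0,0,0,0])

```text
t: 4.45
eef_pos: [0.42, 0.0179, 0.0774]
tool_rot: [0.0, 1.0, -0.024, -0.0]
contact_force: [-0.6, -0.5, -0.2]
gripper_width: 0.5
```

```bash
python3 - <<'E'
from h import *
import cv2
o=status.get_obs(); print(o['eef_pos'],o['tool_rot'],o['q'],o['contact_force'])
c=snap('wrist','w3.png'); c=snap('side','s3.png')
cv2.imwrite('pics/s3z.png',cv2.resize(c['pixels'][130:300,150:350,::-1],None,fx=3.5,fy=3.5,interpolation=cv2.INTER_CUBIC))
E
```

```text
[0.42003193 0.01788132 0.07741906] [ 4.35196284e-05  9.99721221e-01 -2.36094999e-02 -2.63447410e-04] [ 0.14437334  0.30245588 -0.38222507  2.24109915  0.1902072   0.62784859
 -1.9946976 ] [-0.56181663 -0.53676116 -0.23361111]
```

View pics/w3.png

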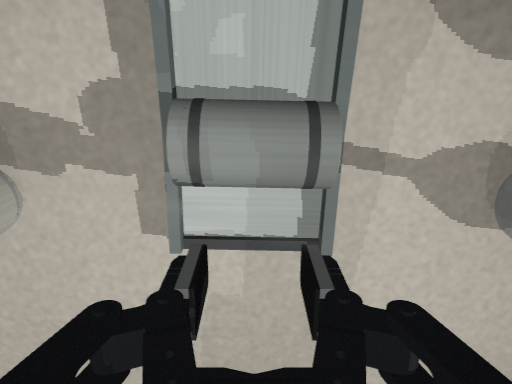

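View pics/s3z.png

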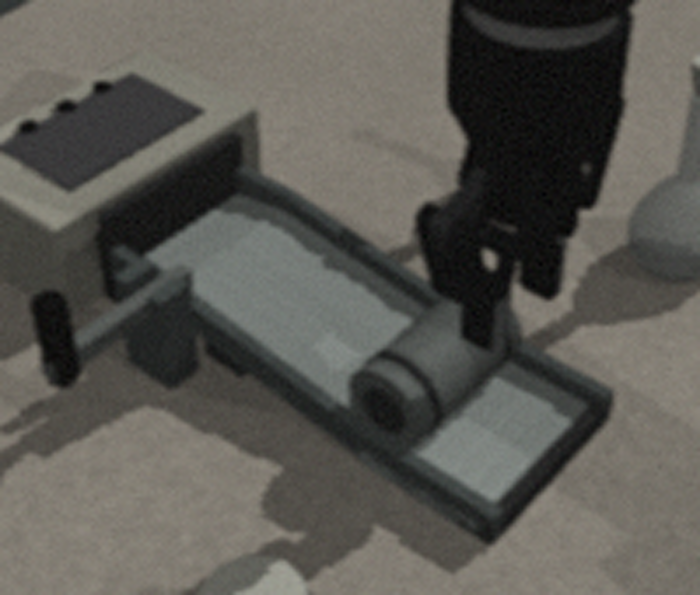

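The fingers are over the landing behind the cylinder, with pad tips near row 245 and the cylinder's rear edge at row 187. I'll descend.

Call:
move_arm(steps=[0,-0.1,0.0,-1.2,0,0,0,0,0,0,-1.2,0,0,0,0,0,0,-0.8,0,0,0,0,0,0,0,0,0,0,0,0,0,0,0,0,0])

```text
t: 5.05
eef_pos: [0.4188, 0.0182, 0.0456]
tool_rot: [0.0, 1.0, -0.023, -0.0]
contact_force: [0.4, -0.4, -0.2]
gripper_width: 0.498
```

```bash
python3 - <<'E'
from h import *
import cv2
o=status.get_obs(); print(o['eef_pos'],o['tool_rot'],o['q'],o['contact_force'])
c=snap('wrist','w4.png'); c=snap('side','s4.png')
cv2.imwrite('pics/s4z.png',cv2.resize(c['pixels'][130:300,150:350,::-1],None,fx=3.5,fy=3.5,interpolation=cv2.INTER_CUBIC))
E
```

```text
[0.4187873  0.01822936 0.04556661] [ 2.33743229e-05  9.99731392e-01 -2.31760983e-02 -1.10325930e-04] [ 0.11590453  0.36306715 -0.35637069  2.26419093  0.23993611  0.54842857
 -2.04198007] [ 0.43559426 -0.36232025 -0.17708936]
```

View pics/w4.png

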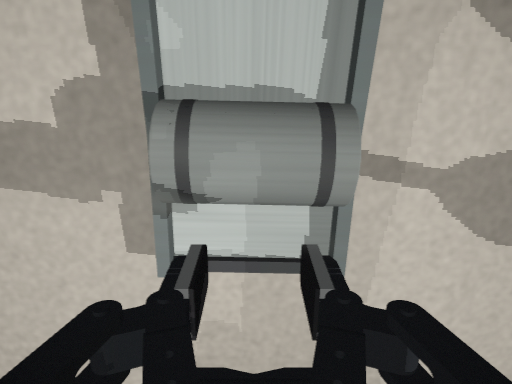

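View pics/s4z.png

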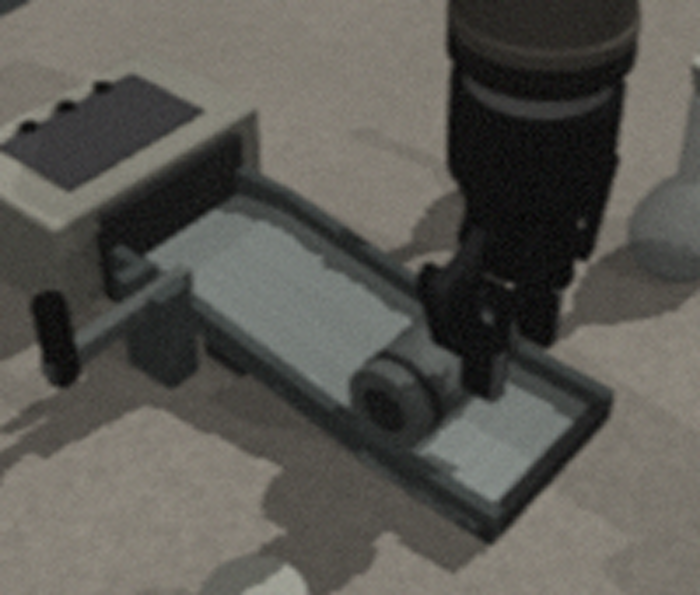

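The fingers are down on the landing behind the cylinder with about zero contact force. I'll push forward slowly.

Call:
move_arm(steps=[0,0.25,-0.01,-0.1,0,0,0,0,0.25,-0.01,-0.1,0,0,0,0,0.25,-0.01,0,0,0,0,0,0.25,-0.01,0,0,0,0,0,0.25,-0.01,0,0,0,0,0,0.25,-0.02,0,0,0,0,0,0.2,-0.01,0,0,0,0])

```text
t: 5.85
eef_pos: [0.436, 0.0174, 0.0435]
tool_rot: [0.0, 1.0, -0.023, 0.0]
contact_force: [0.2, -0.2, -0.0]
gripper_width: 0.498
```

```bash
cat > look.py <<'E'
import sys
from h import *
from scipy.spatial.transform import Rotation as R
k=sys.argv[1]
o=status.get_obs(); print(o['t'],o['eef_pos'].round(4),o['tool_rot'].round(4),o['q'].round(2),o['contact_force'].round(2))
p=np.load('p.npy'); d=o['eef_pos'][:2]-p[:2]; cs,sn=np.cos(p[2]),np.sin(p[2]); print('tcp in ramp',(cs*d[0]+sn*d[1]).round(4),(-sn*d[0]+cs*d[1]).round(4))
a=cams.read_camera('wrist')['pixels']; b=cams.read_camera('side')['pixels'][130:300,150:350]
b=cv2.resize(b,(452,384),interpolation=cv2.INTER_CUBIC)
im=np.hstack([a,b])[:,:,::-1]; cv2.imwrite(f'pics/l{k}.png',cv2.resize(im,(800,int(384*800/964))))
E
python3 look.py 1
```

```text
5.85 [0.436  0.0174 0.0435] [ 0.      0.9997 -0.0232  0.    ] [ 0.12  0.39 -0.35  2.23  0.25  0.56 -2.04] [ 0.21 -0.19 -0.03]
tcp in ramp -0.1093 0.0005
```

View pics/l1.png

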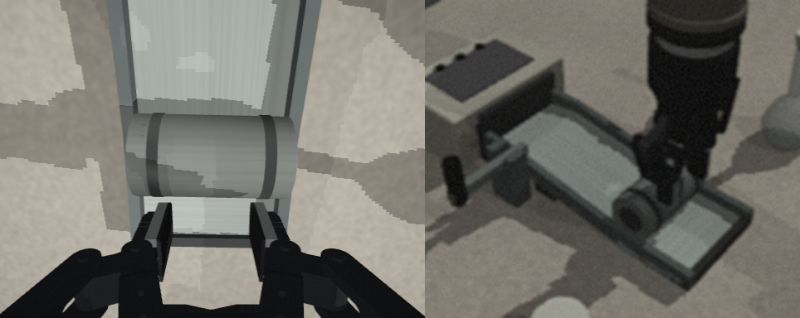

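The cylinder's rear edge is just ahead of the fingertips (about row 197 against 203 in the left panel), so contact is imminent. I'll continue slowly.

Call:
move_arm(steps=[0,0.2,-0.01,0,0,0,0,0,0.2,-0.01,0,0,0,0,0,0.2,-0.01,0,0,0,0,0,0.2,-0.01,0,0,0,0,0,0.2,-0.01,0.02,0,0,0,0,0.2,-0.01,0.02,0,0,0,0,0.2,-0.01,0.02,0,0,0,0,0.2,-0.01,0.02,0,0,0])

```text
t: 6.75
eef_pos: [0.4519, 0.0166, 0.0443]
tool_rot: [0.0, 1.0, -0.023, -0.0]
contact_force: [-0.4, 1.1, -0.4]
gripper_width: 0.503
```

```bash
python3 look.py 2
```

```text
6.75 [0.4519 0.0166 0.0443] [ 0.      0.9997 -0.0232 -0.    ] [ 0.12  0.41 -0.35  2.19  0.25  0.58 -2.03] [-0.44  1.06 -0.42]
tcp in ramp -0.0934 0.0005
```

View pics/l2.png

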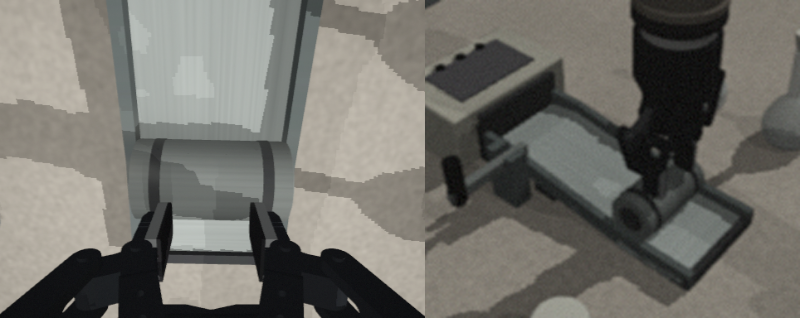

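```bash
python3 - <<'E'
from h import *
from scipy.spatial.transform import Rotation as R
c=cams.read_camera('side')
uv=(485/3.5+150,397/3.5+130)
o,d=ray(c,uv)
for y in (.03,.04,.05): print(y,(o+d*(y-o[1])/d[1]).round(4))
# current
im=c['pixels'][200:280,230:330,::-1]; cv2.imwrite('pics/s5z.png',cv2.convertScaleAbs(cv2.resize(im,None,fx=8,fy=7,interpolation=cv2.INTER_CUBIC)[:, :800],alpha=1.8))
w=cams.read_camera('wrist'); T=w['T_tool_cam']; Ti=np.linalg.inv(T)
for x in(-.011,.011):
  for z in(.025,.012,0,-.015):
    for y in (.021,.0285):
      u=w['mtx']@(Ti@np.array([x,y,z,1]))[:3]; print(x,y,z,(u[:2]/u[2]).round(0))
snap('wrist','w5.png')
for q in ['sample_center']: print(models.silhouettes('side',q)[0]['box'] if models.silhouettes('side',q) else None)
E
```

```text
0.03 [0.4256 0.03   0.0418]
0.04 [0.4201 0.04   0.0538]
0.05 [0.4147 0.05   0.0657]
-0.011 0.021 0.025 [288. 242.]
-0.011 0.0285 0.025 [301. 242.]
-0.011 0.021 0.012 [290. 253.]
-0.011 0.0285 0.012 [304. 253.]
-0.011 0.021 0 [292. 265.]
-0.011 0.0285 0 [307. 264.]
-0.011 0.021 -0.015 [296. 281.]
-0.011 0.0285 -0.015 [312. 281.]
0.011 0.021 0.025 [289. 207.]
0.011 0.0285 0.025 [302. 207.]
0.011 0.021 0.012 [291. 216.]
0.011 0.0285 0.012 [306. 216.]
0.011 0.021 0 [294. 225.]
0.011 0.0285 0 [309. 225.]
0.011 0.021 -0.015 [298. 239.]
0.011 0.0285 -0.015 [314. 239.]
[273.1, 236.3, 46.2, 43.2]
```

View pics/s5z.png

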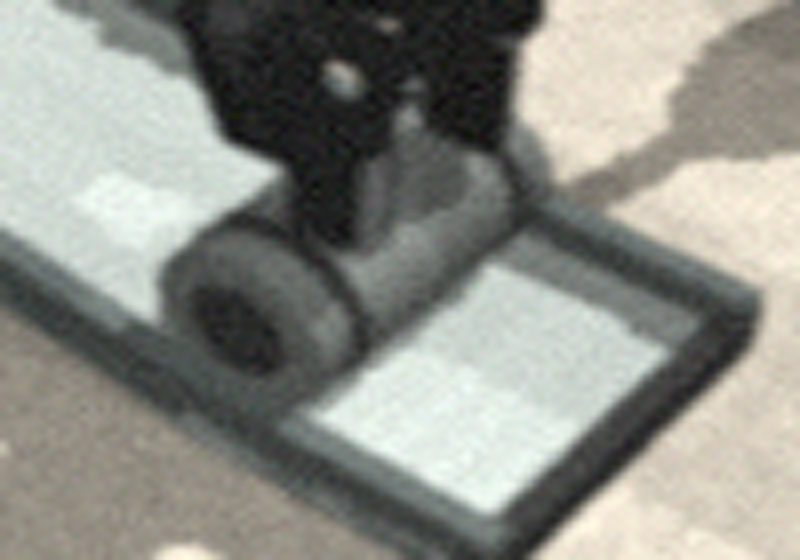

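View pics/w5.png

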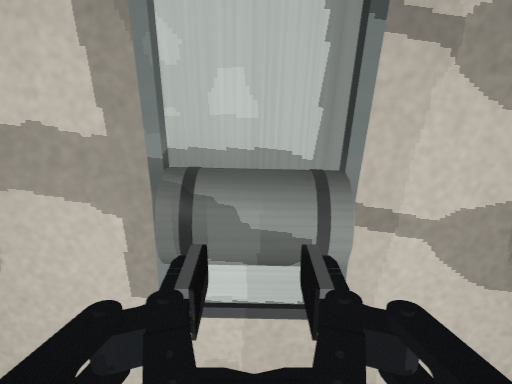

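```bash
python3 - <<'E'
from h import *
from scipy.spatial.transform import Rotation as R
o=status.get_obs(); w=cams.read_camera('wrist')
T=np.eye(4); T[:3,3]=o['eef_pos']; q=o['tool_rot']; T[:3,:3]=R.from_quat([q[1],q[2],q[3],q[0]]).as_matrix()
w['T']=T@w['T_tool_cam']; s=cams.read_camera('side')
def tri(a,b):
    o1,d1=ray(w,a);o2,d2=ray(s,b)
    A=np.stack([d1,-d2],1); t=np.linalg.lstsq(A,o2-o1,rcond=None)[0]; P,Q=o1+d1*t[0],o2+d2*t[1]
    m=(P+Q)/2; print(m.round(4),'gap',np.linalg.norm(P-Q).round(4),'tool',(np.linalg.inv(T)@np.append(m,1))[:3].round(4))
for a in [(207,245),(190,247),(181,257)]:
    for b in [(273,235.5),(267.5,232)]: tri(a,b)
c=snap('scene','sc5.png'); cv2.imwrite('pics/sc5z.png',cv2.resize(c['pixels'][130:280,200:350,::-1],None,fx=4,fy=4,interpolation=cv2.INTER_CUBIC))
E
```

```text
[0.4553 0.0375 0.0503] gap 0.0012 tool [ 0.0028 -0.0211 -0.006 ]
[0.4622 0.0388 0.0577] gap 0.0066 tool [ 0.0096 -0.0227 -0.0135]
[0.4547 0.0433 0.0545] gap 0.0064 tool [ 0.0019 -0.0268 -0.0102]
[0.4615 0.0442 0.0615] gap 0.0016 tool [ 0.0086 -0.0281 -0.0172]
[0.4522 0.047  0.0591] gap 0.0062 tool [-0.0008 -0.0304 -0.0148]
[0.4591 0.0477 0.0658] gap 0.0018 tool [ 0.006  -0.0315 -0.0215]
```

View pics/sc5z.png

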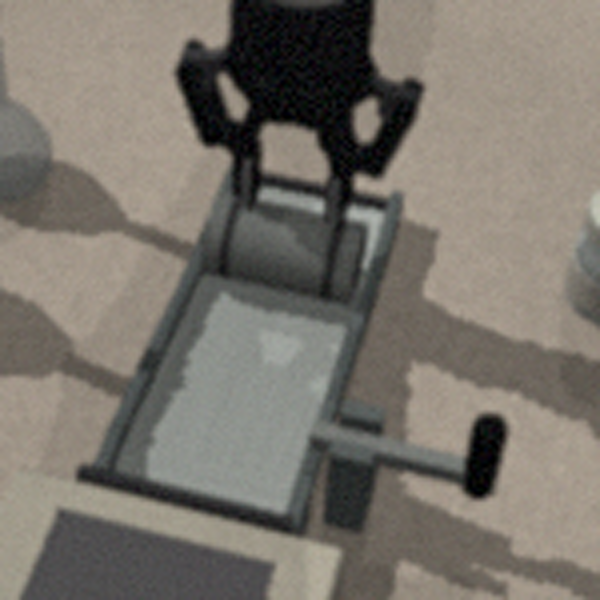

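All three views show the fingertips hovering above the cylinder (about row 230 in the scene zoom), not behind it. The real tips sit about 15 mm behind the TCP, not 25 mm ahead of it. Nothing has been touched, so I'll back off and go lower, guided by the images and the force.

Call:
move_arm(steps=[0,-0.8,0.04,0.1,0,0,0,0,-0.9,0.04,0,0,0,0,0,-0.9,0.04,0,0,0,0,0,-0.7,0.03,0,0,0,0,0,0,0,-1.0,0,0,0,0,0,0,-0.5,0,0,0,0,0,0,0,0,0,0])

```text
t: 7.95
eef_pos: [0.4184, 0.0181, 0.0294]
tool_rot: [0.0, 1.0, -0.023, -0.001]
contact_force: [0.7, 0.7, 0.4]
gripper_width: 0.503
```

```bash
python3 look.py 3; python3 - <<'E'
from h import *
c=cams.read_camera('side');im=c['pixels'][200:280,230:330,::-1]; cv2.imwrite('pics/s6z.png',cv2.convertScaleAbs(cv2.resize(im,None,fx=8,fy=7,interpolation=cv2.INTER_CUBIC),alpha=1.8))
E
```

```text
7.95 [0.4184 0.0181 0.0294] [ 0.000e+00  9.997e-01 -2.320e-02 -7.000e-04] [ 0.1   0.4  -0.34  2.27  0.27  0.51 -2.07] [0.65 0.72 0.41]
tcp in ramp -0.1269 0.0004
```

View pics/l3.png

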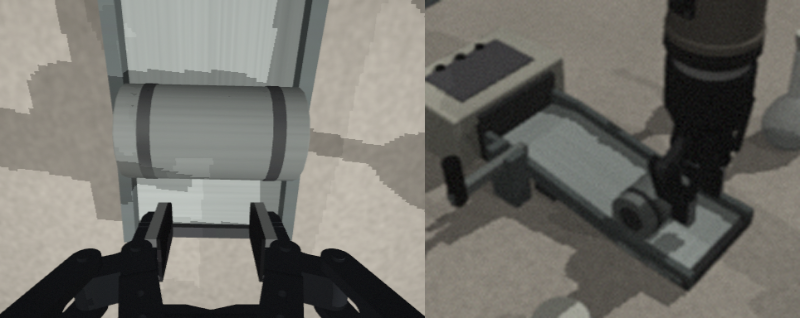

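View pics/s6z.png

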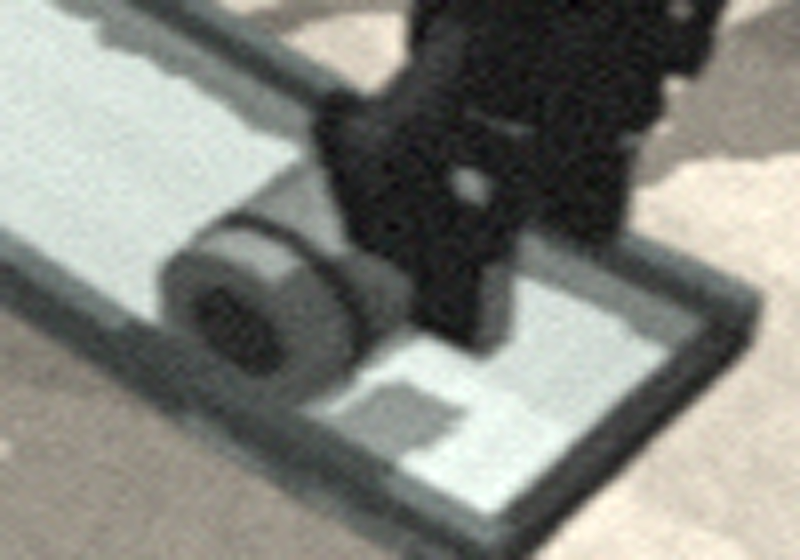

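The fingers are now behind the cylinder, and their shadow on the landing shows the tips still well above the floor. I'll lower further.

Call:
move_arm(steps=[0,0,0,-0.6,0,0,0,0,0,0,-0.6,0,0,0,0,0,0,-0.6,0,0,0,0,0,0,0,0,0,0])

```text
t: 8.5
eef_pos: [0.418, 0.018, 0.0114]
tool_rot: [0.0, 1.0, -0.023, -0.001]
contact_force: [-0.0, -0.2, -0.0]
gripper_width: 0.502
```

```bash
python3 look.py 4; python3 - <<'E'
from h import *
c=cams.read_camera('side');im=c['pixels'][200:280,230:330,::-1]; cv2.imwrite('pics/s7z.png',cv2.convertScaleAbs(cv2.resize(im,None,fx=8,fy=7,interpolation=cv2.INTER_CUBIC),alpha=1.8))
E
```

```text
8.5 [0.418  0.018  0.0114] [ 1.000e-04  9.997e-01 -2.320e-02 -8.000e-04] [ 0.08  0.43 -0.32  2.28  0.29  0.47 -2.09] [-0.02 -0.24 -0.01]
tcp in ramp -0.1273 0.0004
```

View pics/l4.png

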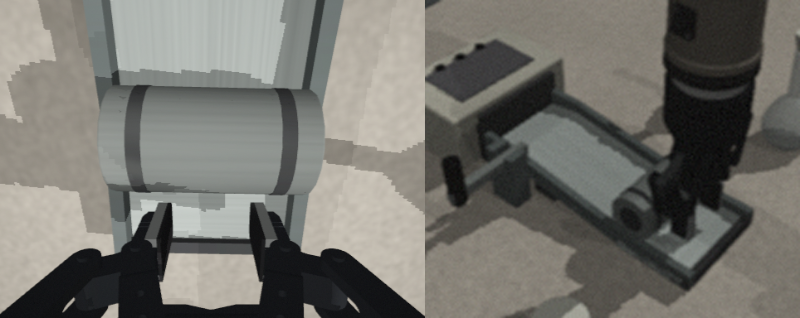

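View pics/s7z.png

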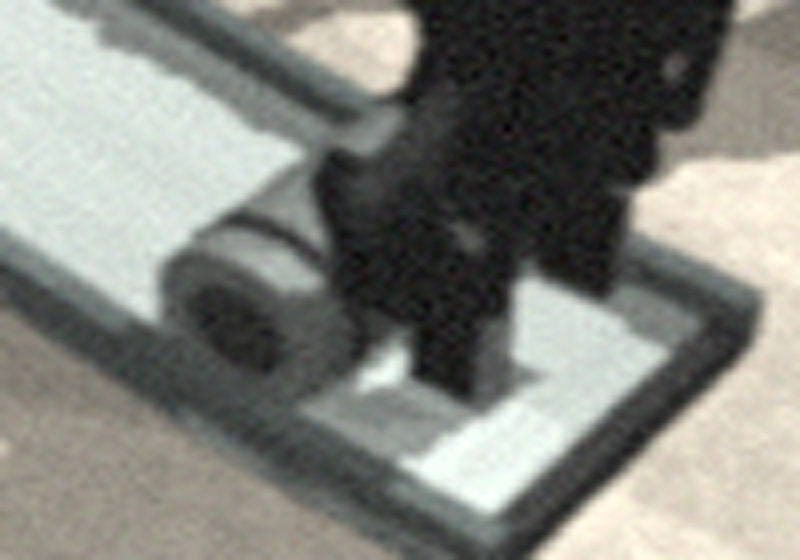

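The tips are now low, and the shadow nearly meets them at about (475,400) in the zoom. I'll go slightly lower, then push slowly and look.

Call:
move_arm(steps=[0,0,0,-0.3,0,0,0,0,0.2,-0.01,-0.1,0,0,0,0,0.2,-0.01,0,0,0,0,0,0.2,-0.01,0,0,0,0,0,0.2,-0.01,0,0,0,0,0,0.2,-0.01,0,0,0,0,0,0.2,-0.01,0,0,0,0,0,0.2,-0.01,0,0,0,0])

```text
t: 9.45
eef_pos: [0.4329, 0.0174, 0.0083]
tool_rot: [-0.0, 1.0, -0.023, 0.0]
contact_force: [0.2, 0.8, -0.4]
gripper_width: 0.501
```

```bash
python3 look.py 5
```

```text
9.45 [0.4329 0.0174 0.0083] [-0.      0.9997 -0.0233  0.    ] [ 0.08  0.45 -0.31  2.25  0.3   0.47 -2.09] [ 0.25  0.8  -0.39]
tcp in ramp -0.1124 0.0004
```

View pics/l5.png

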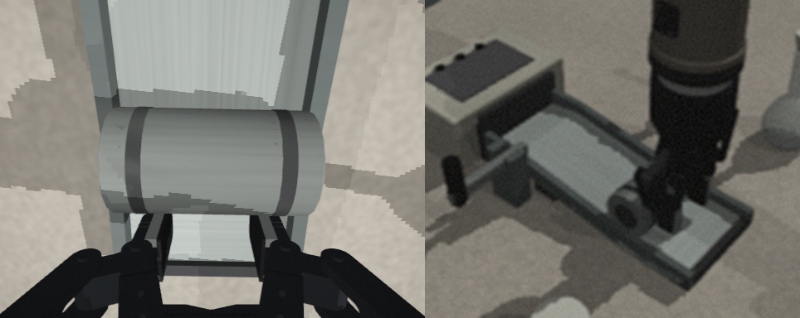

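The left panel shows the cylinder's rear edge (row 215) at the pads, with the tips hidden behind it. It's at or near contact, so I'll continue gently.

Call:
move_arm(steps=[0,0.2,-0.01,0,0,0,0,0,0.2,-0.01,0,0,0,0,0,0.2,-0.01,0,0,0,0,0,0.2,-0.01,0,0,0,0,0,0.2,-0.01,0,0,0,0,0,0.2,-0.01,0.03,0,0,0,0,0.2,-0.01,0.03,0,0,0,0,0.2,-0.01,0.03,0,0,0])

```text
t: 10.35
eef_pos: [0.4489, 0.0166, 0.0092]
tool_rot: [0.0, 1.0, -0.023, 0.0]
contact_force: [-1.0, -0.8, 0.6]
gripper_width: 0.499
```

```bash
python3 look.py 6
```

```text
10.35 [0.4489 0.0166 0.0092] [ 0.      0.9997 -0.0232  0.    ] [ 0.09  0.47 -0.31  2.22  0.3   0.49 -2.07] [-1.04 -0.82  0.6 ]
tcp in ramp -0.0964 0.0004
```

View pics/l6.png

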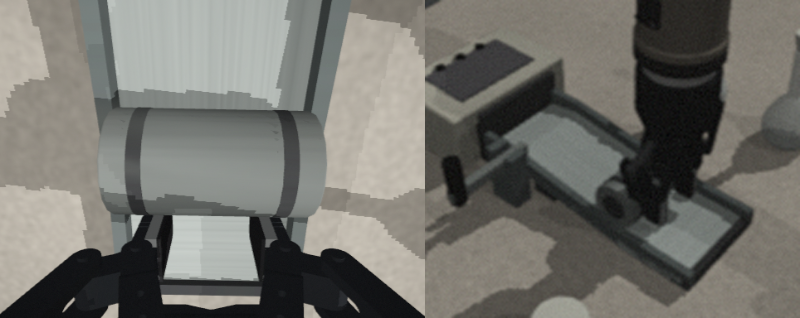

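The cylinder now rides with the fingers: its image position hasn't changed since the last frame, the ramp is sliding past, and the force is about −1 N. I'll push it up the incline.

Call:
move_arm(steps=[0,0.3,-0.01,0.04,0,0,0,0,0.4,-0.02,0.06,0,0,0,0,0.4,-0.02,0.06,0,0,0,0,0.4,-0.02,0.06,0,0,0,0,0.4,-0.02,0.06,0,0,0,0,0.4,-0.02,0.06,0,0,0,0,0.4,-0.02,0.06,0,0,0,0,0.3,-0.01,0.04,0,0,0])

```text
t: 11.25
eef_pos: [0.4793, 0.0152, 0.0137]
tool_rot: [-0.0, 1.0, -0.023, 0.0]
contact_force: [-1.2, 0.2, 1.1]
gripper_width: 0.5
```

```bash
python3 look.py 7
```

```text
11.25 [0.4793 0.0152 0.0137] [-0.000e+00  9.997e-01 -2.330e-02  2.000e-04] [ 0.1   0.49 -0.31  2.15  0.29  0.54 -2.05] [-1.18  0.18  1.12]
tcp in ramp -0.066 0.0004
```

View pics/l7.png

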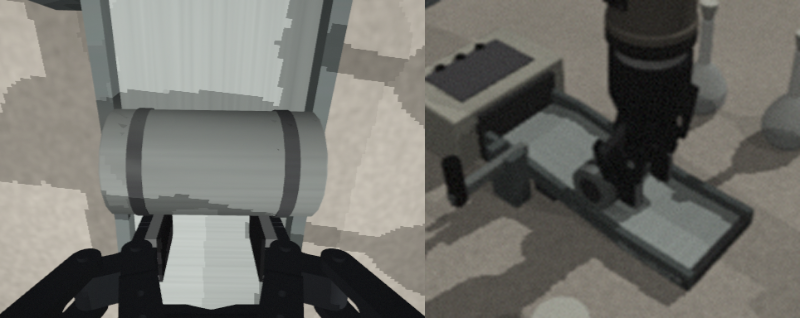

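The cylinder is still against the fingers, straight in the channel and climbing.

Call:
move_arm(steps=[0,0.4,-0.02,0.06,0,0,0,0,0.4,-0.02,0.06,0,0,0,0,0.4,-0.02,0.06,0,0,0,0,0.4,-0.02,0.06,0,0,0,0,0.4,-0.02,0.06,0,0,0,0,0.4,-0.02,0.06,0,0,0,0,0.4,-0.02,0.06,0,0,0,0,0.4,-0.02,0.05,0,0,0])

```text
t: 12.15
eef_pos: [0.5111, 0.0136, 0.0184]
tool_rot: [0.0, 1.0, -0.023, 0.0]
contact_force: [-1.9, 0.1, 1.0]
gripper_width: 0.5
```

Call:
move_arm(steps=[0,0.4,-0.02,0.06,0,0,0,0,0.4,-0.02,0.06,0,0,0,0,0.4,-0.02,0.06,0,0,0,0,0.4,-0.02,0.06,0,0,0,0,0.4,-0.02,0.06,0,0,0,0,0.4,-0.02,0.06,0,0,0,0,0.4,-0.02,0.06,0,0,0,0,0.4,-0.01,0.05,0,0,0])

```text
t: 12.95
eef_pos: [0.5431, 0.012, 0.0231]
tool_rot: [0.0, 1.0, -0.023, 0.0]
contact_force: [-2.0, -1.0, 0.7]
gripper_width: 0.501
```

```bash
python3 look.py 8
```

```text
12.95 [0.5431 0.012  0.0231] [ 0.      0.9997 -0.0233  0.    ] [ 0.11  0.55 -0.32  2.    0.28  0.64 -2.  ] [-2.04 -1.    0.74]
tcp in ramp -0.0021 0.0002
```

View pics/l8.png

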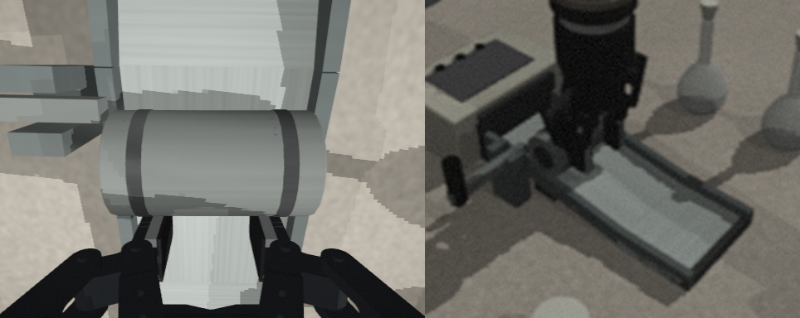

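The cylinder is at ramp x ≈ 33 and still riding on the fingers. The keeper bar is at left and the channel is clear. I'll continue to just short of the crest, then check the finger linkage's clearance to the guide block.

Call:
move_arm(steps=[0,0.3,-0.01,0.04,0,0,0,0,0.4,-0.02,0.06,0,0,0,0,0.4,-0.02,0.06,0,0,0,0,0.4,-0.02,0.06,0,0,0,0,0.4,-0.02,0.06,0,0,0,0,0.3,-0.01,0.05,0,0,0])

```text
t: 13.65
eef_pos: [0.5653, 0.0111, 0.0264]
tool_rot: [-0.0, 1.0, -0.023, 0.0]
contact_force: [-1.8, -0.1, 0.7]
gripper_width: 0.498
```

```bash
python3 look.py 9; python3 - <<'E'
from h import *
c=cams.read_camera('side');im=c['pixels'][165:255,150:250,::-1]; cv2.imwrite('pics/s9z.png',cv2.convertScaleAbs(cv2.resize(im,None,fx=6.5,fy=6.5,interpolation=cv2.INTER_CUBIC),alpha=2))
snap('wrist','w9.png')
E
```

```text
13.65 [0.5653 0.0111 0.0264] [-0.000e+00  9.997e-01 -2.330e-02  2.000e-04] [ 0.12  0.57 -0.32  1.94  0.27  0.67 -1.99] [-1.79 -0.11  0.71]
tcp in ramp 0.0201 0.0003
```

View pics/w9.png

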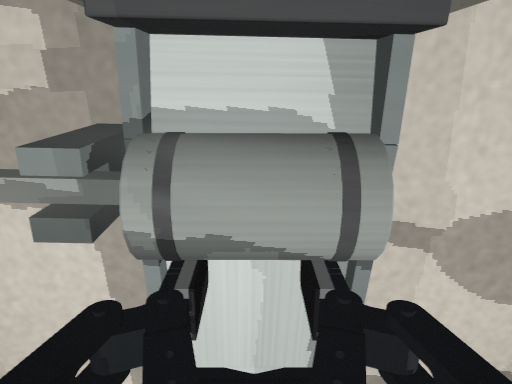

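View pics/s9z.png

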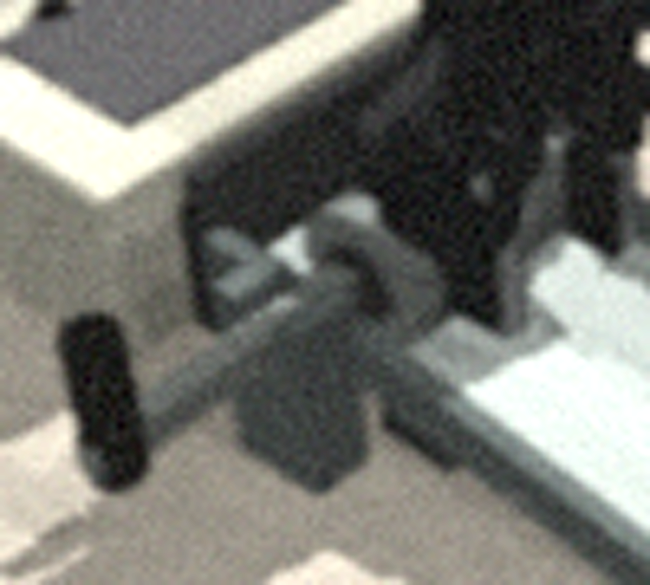

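The linkage clears the guide block: joints at about z 75 mm, block top at 66. The bar end stays outside the fingers. I'll continue over the crest slowly.

Call:
move_arm(steps=[0,0.3,-0.01,0.04,0,0,0,0,0.3,-0.02,0.04,0,0,0,0,0.3,-0.01,0.04,0,0,0,0,0.3,-0.02,0.04,0,0,0,0,0.3,-0.01,0.04,0,0,0,0,0.3,-0.02,0.03,0,0,0,0,0.3,-0.01,0.03,0,0,0,0,0.3,-0.01,0,0,0,0])

```text
t: 14.65
eef_pos: [0.5896, 0.01, 0.0291]
tool_rot: [-0.0, 1.0, -0.023, 0.001]
contact_force: [1.2, 0.7, -0.1]
gripper_width: 0.5
```

Call:
move_arm(steps=[0,0.2,-0.01,0,0,0,0,0,0.2,-0.01,0,0,0,0,0,0.2,-0.01,0,0,0,0,0,0.2,-0.01,0,0,0,0])

```text
t: 15.05
eef_pos: [0.5969, 0.0095, 0.0289]
tool_rot: [0.0, 1.0, -0.023, 0.0]
contact_force: [0.1, -0.7, 0.4]
gripper_width: 0.5
```

```bash
python3 look.py 10; python3 - <<'E'
from h import *
snap('wrist','w10.png')
E
```

```text
15.05 [0.5969 0.0095 0.0289] [ 0.      0.9997 -0.0233  0.    ] [ 0.12  0.6  -0.31  1.87  0.27  0.71 -1.97] [ 0.09 -0.71  0.42]
tcp in ramp 0.0518 0.0002
```

View pics/w10.png

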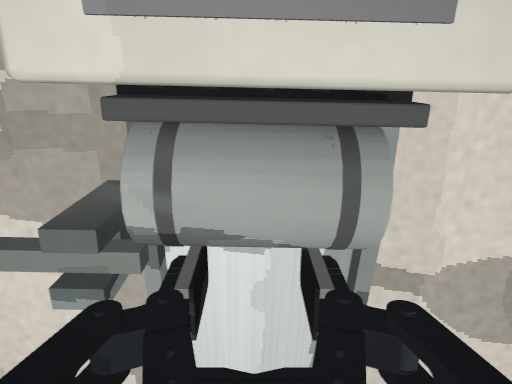

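View pics/l10.png

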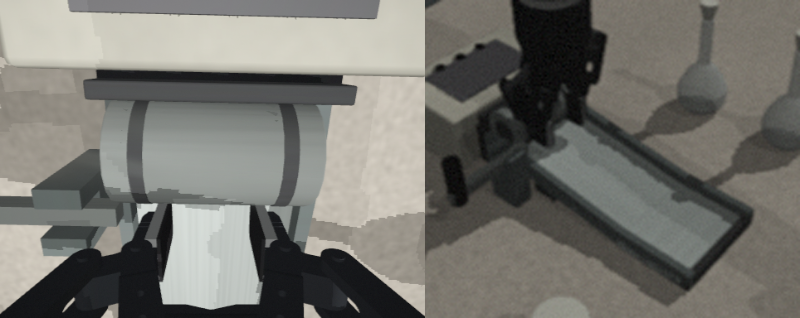

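The cylinder has rolled over the crest and lies against the plate, at rows 122 to 248, straight across. The fingers are a few mm behind it. I'll measure it.

```bash
cat > cyl.py <<'E'
from h import *
from scipy.spatial.transform import Rotation as R
p=np.load('p.npy'); th=np.linspace(0,2*np.pi,400)
o=status.get_obs(); c=cams.read_camera('wrist')
T=np.eye(4); T[:3,3]=o['eef_pos']; q=o['tool_rot']; T[:3,:3]=R.from_quat([q[1],q[2],q[3],q[0]]).as_matrix(); c['T']=T@c['T_tool_cam']
def w(X):
    X=np.array(X)/1000; cs,s=np.cos(p[2]),np.sin(p[2]); return np.array([p[0]+cs*X[0]-s*X[1],p[1]+s*X[0]+cs*X[1],X[2]])
for x in (86,89,92,95,98):
    v=[proj(c,w((x+25*np.cos(t),0,54+25*np.sin(t))))[1] for t in th]; print(x,min(v).round(1),max(v).round(1))
for X in [(120,-50,66),(120,50,66),(79,85,66),(43,85,66),(43,63,66),(61,56-7,59)]: print(X,proj(c,w(X)).round(0))
E
python3 cyl.py
```

```text
86 134.8 260.8
89 127.1 253.9
92 119.2 247.0
95 111.2 239.9
98 103.0 232.9
(120, -50, 66) [398. 115.]
(120, 50, 66) [104. 115.]
(79, 85, 66) [ 26. 226.]
(43, 85, 66) [ 44. 307.]
(43, 63, 66) [ 98. 306.]
(61, 49, 59) [133. 259.]
```

It measures as touching: the plate edge and the cylinder are both offset by about 4 mm in my fit, so their relative gap is about 0. I'll give it a gentle confirming nudge.

Call:
move_arm(steps=[0,0.2,-0.01,0,0,0,0,0,0.2,-0.01,0,0,0,0,0,0.1,0,0,0,0,0,0,0,0,0,0,0,0])

```text
t: 15.65
eef_pos: [0.6012, 0.0093, 0.0287]
tool_rot: [0.0, 1.0, -0.023, -0.001]
contact_force: [-2.4, -0.4, 1.6]
gripper_width: 0.497
```

Contact is confirmed at −2.4 N, so the cylinder is firm on the plate. I'll back off and rise, then shut the gripper and go outside the knob.

Call:
move_arm(steps=[0,-0.5,0.02,0,0,0,0,0,-0.8,0.04,0,0,0,0,0,-0.7,0.03,0.3,0,0,0,0,0,0,2,0,0,0,0,0,0,3,0,0,0,0,0,0,3,0,0,0,-1,0,0,3,0,0,0,-1,0,0,0,0,0,0])

```text
t: 16.45
eef_pos: [0.5842, 0.0108, 0.1465]
tool_rot: [-0.0, 1.0, -0.023, 0.004]
contact_force: [0.3, 0.2, 0.6]
gripper_width: 0.167
```

Call:
move_arm(steps=[-1,0.4,3.5,0,0,0,0,-1,0.5,4,0,0,0,0,-1,0.5,4,0,0,0,0,-1,0.5,4,0,0,0,0,-1,0.7,2.8,0,0,0,0,-1,0,0,0,0,0,0])

```text
t: 17.05
eef_pos: [0.6065, 0.1996, 0.1415]
tool_rot: [-0.002, 1.0, -0.02, -0.0]
contact_force: [-0.5, 0.3, -0.1]
gripper_width: 0.001
```

```bash
python3 look.py 11; python3 - <<'E'
from h import *
snap('wrist','w11.png')
E
```

```text
17.05 [0.6065 0.1996 0.1415] [-1.700e-03  9.998e-01 -1.960e-02 -2.000e-04] [-0.13  0.52 -0.39  1.7   0.23  0.97 -2.21] [-0.49  0.34 -0.14]
tcp in ramp 0.0525 0.1905
```

View pics/w11.png

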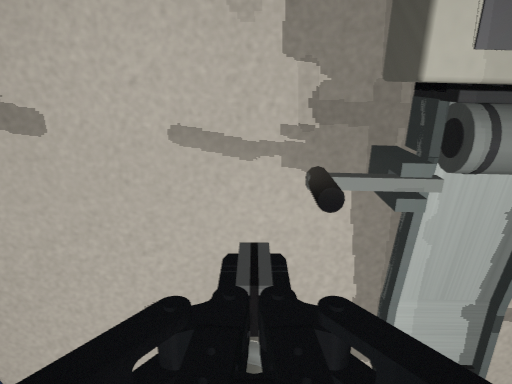

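View pics/l11.png

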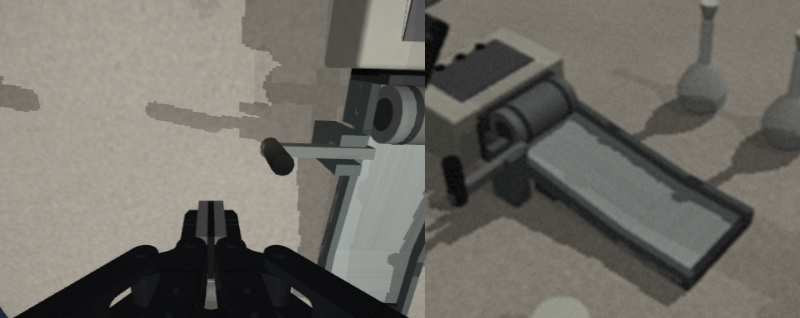

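The cylinder sits seated in the side panel. In the wrist view the knob top is at about (329,198) and its base at about (316,180), with the shut fingertips at (255,242). Next I'll locate the knob.

```bash
python3 - <<'E'
from h import *
from scipy.spatial.transform import Rotation as R
o=status.get_obs(); c=cams.read_camera('wrist')
T=np.eye(4); T[:3,3]=o['eef_pos']; q=o['tool_rot']; T[:3,:3]=R.from_quat([q[1],q[2],q[3],q[0]]).as_matrix(); c['T']=T@c['T_tool_cam']
print(onz(c,(329,198),.096),onz(c,(317,182),.042), 2*np.degrees(np.arctan2(q[2],q[1])))
# bar end inner & seated cylinder near end
print(models.place_of('wrist','keeper_knob')[:2])
E
```

```text
[0.61412577 0.14395674 0.096     ] [0.60807472 0.1418753  0.042     ] -2.6813066681303
[{'position': [187.3, 319.1], 'score': 0.88}]
```

Call:
move_arm(steps=[-1,0.5,0,-2,0,0,0,-1,0,0,-3,0,0,0,-1,0,0,-3,0,0,0,-1,0,0,-2,0,0,0,-1,0,0,0,0,0,0])

```text
t: 17.8
eef_pos: [0.6105, 0.1906, 0.0388]
tool_rot: [0.001, 1.0, -0.024, -0.003]
contact_force: [0.6, 0.2, 0.5]
gripper_width: 0.002
```

```bash
python3 look.py 12; python3 - <<'E'
from h import *
snap('wrist','w12.png')
E
```

```text
17.8 [0.6105 0.1906 0.0388] [ 0.0015  0.9997 -0.0241 -0.0027] [-0.15  0.65 -0.35  1.75  0.29  0.8  -2.26] [0.57 0.23 0.54]
tcp in ramp 0.057 0.1817
```

View pics/w12.png

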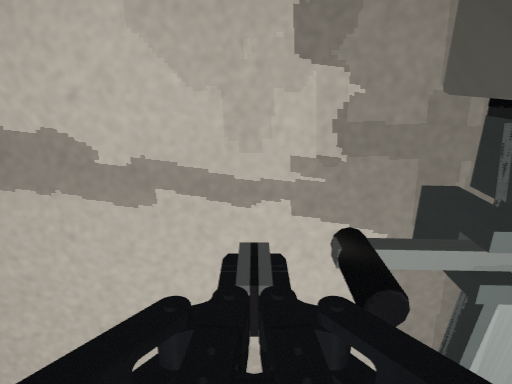

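View pics/l12.png

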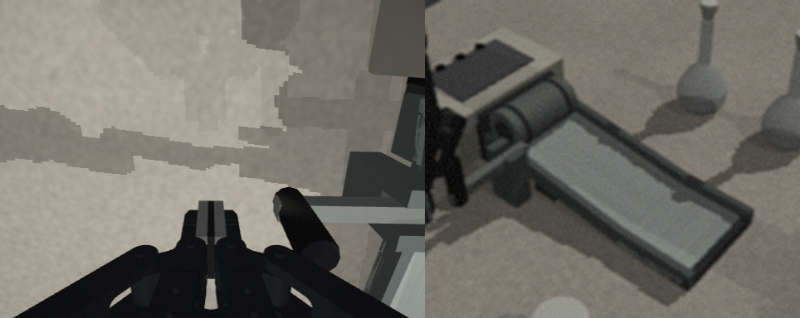

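The linkage knuckle on the knob side (about (340,310)) would meet the knob's top before the fingertips do. I'll raise 2.2 cm so only the tips reach the knob, then push along the ramp's −y.

Call:
move_arm(steps=[-1,0,0,1.1,0,0,0,-1,0,-0.4,1.1,0,0,0,-1,0,-0.6,0,0,0,0,-1,0,-0.4,0,0,0,0,-1,0,0,0,0,0,0])

```text
t: 18.45
eef_pos: [0.6128, 0.1776, 0.0639]
tool_rot: [0.001, 1.0, -0.024, -0.0]
contact_force: [0.1, -0.4, 0.8]
gripper_width: 0.003
```

```bash
python3 look.py 13; python3 - <<'E'
from h import *
snap('wrist','w13.png')
c=cams.read_camera('scene');im=c['pixels'][170:290,250:400,::-1]; cv2.imwrite('pics/sc13.png',cv2.resize(im,None,fx=5,fy=5,interpolation=cv2.INTER_CUBIC))
E
```

```text
18.45 [0.6128 0.1776 0.0639] [ 5.000e-04  9.997e-01 -2.400e-02 -0.000e+00] [-0.12  0.61 -0.36  1.75  0.28  0.83 -2.23] [ 0.11 -0.4   0.76]
tcp in ramp 0.0599 0.1688
```

View pics/w13.png

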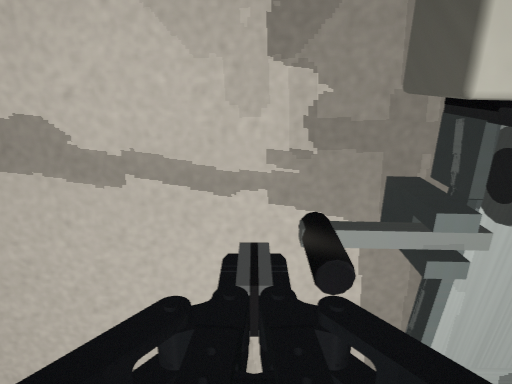

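View pics/sc13.png

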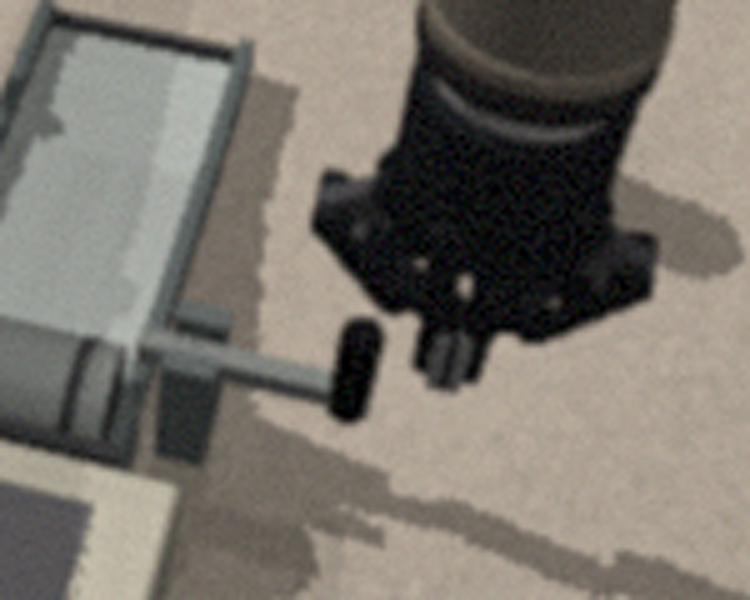

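The fingertips are level with the knob's upper half, with about 10 to 15 mm of gap. I'll push.

Call:
move_arm(steps=[-1,-0.02,-0.5,0,0,0,0,-1,-0.02,-0.5,0,0,0,0,-1,-0.03,-0.5,0,0,0,0,-1,-0.02,-0.5,0,0,0,0,-1,-0.02,-0.5,0,0,0,0,-1,-0.03,-0.5,0,0,0,0])

```text
t: 19.25
eef_pos: [0.611, 0.149, 0.0638]
tool_rot: [-0.0, 1.0, -0.023, -0.0]
contact_force: [-0.4, 2.4, -1.0]
gripper_width: -0.002
```

```bash
python3 look.py 14; python3 - <<'E'
from h import *
snap('wrist','w14.png')
E
```

```text
19.25 [0.611  0.149  0.0638] [-1.000e-04  9.997e-01 -2.320e-02 -2.000e-04] [-0.08  0.6  -0.36  1.77  0.27  0.82 -2.18] [-0.38  2.41 -1.03]
tcp in ramp 0.0594 0.1402
```

View pics/w14.png

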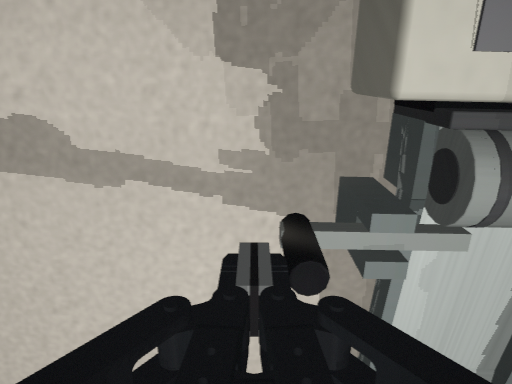

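The finger is on the knob at +2.4 N and the bar is sliding in. I'll continue.

Call:
move_arm(steps=[-1,-0.02,-0.4,0,0,0,0,-1,-0.02,-0.4,0,0,0,0,-1,-0.02,-0.4,0,0,0,0,-1,-0.02,-0.4,0,0,0,0,-1,-0.01,-0.3,0,0,0,0])

```text
t: 19.9
eef_pos: [0.6104, 0.1299, 0.064]
tool_rot: [0.0, 1.0, -0.023, -0.0]
contact_force: [-0.5, 1.4, 0.9]
gripper_width: 0.001
```

Call:
move_arm(steps=[-1,-0.01,-0.2,0,0,0,0,-1,-0.01,-0.1,0,0,0,0])

```text
t: 20.1
eef_pos: [0.6102, 0.127, 0.064]
tool_rot: [0.0, 1.0, -0.023, 0.0]
contact_force: [-0.2, 1.5, 1.1]
gripper_width: -0.0
```

Call:
move_arm(steps=[-1,-0.01,-0.2,0,0,0,0,-1,-0.01,-0.2,0,0,0,0])

```text
t: 20.3
eef_pos: [0.6101, 0.1238, 0.064]
tool_rot: [-0.0, 1.0, -0.023, 0.0]
contact_force: [-0.4, 6.7, 0.6]
gripper_width: 0.0
```

Call:
move_arm(steps=[-1,-0.01,-0.2,0,0,0,0,-1,-0.01,-0.1,0,0,0,0])

```text
t: 20.5
eef_pos: [0.61, 0.1238, 0.0642]
tool_rot: [-0.002, 1.0, -0.022, 0.001]
contact_force: [0.3, 10.3, -2.3]
gripper_width: -0.003
```

It's at the end stop: the arm stalled and the force rose to 10 N. The TCP is at ramp y ≈ 115, which is the expected 95 plus about 20. I'll back off, rise clear and verify.

Call:
move_arm(steps=[-1,0.02,0.6,0,0,0,0,-1,0.04,1.0,0,0,0,0,-1,0.04,1.5,0,0,0,0,-1,0,1.0,1,0,0,0,-1,0,0,3,0,0,0,-1,0,0,3,0,0,0,-1,0,0,3,0,0,0,-1,0,0,0,0,0,0])

```text
t: 21.3
eef_pos: [0.6136, 0.1635, 0.1695]
tool_rot: [-0.001, 1.0, -0.023, 0.004]
contact_force: [0.4, -0.5, 0.4]
gripper_width: -0.001
```

```bash
python3 look.py 15; python3 - <<'E'
from h import *
c=cams.read_camera('scene');im=c['pixels'][160:300,210:360,::-1]; cv2.imwrite('pics/sc15.png',cv2.resize(im,None,fx=4.2,fy=4.2,interpolation=cv2.INTER_CUBIC))
snap('wrist','w15.png')
E
```

```text
21.3 [0.6136 0.1635 0.1695] [-0.0014  0.9997 -0.0229  0.0041] [-0.07  0.48 -0.39  1.69  0.21  1.   -2.15] [ 0.37 -0.54  0.41]
tcp in ramp 0.0613 0.1548
```

View pics/w15.png

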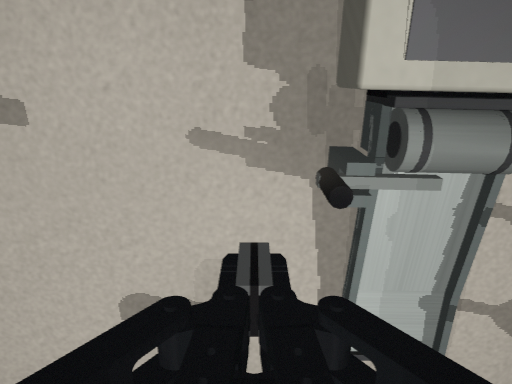

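View pics/sc15.png

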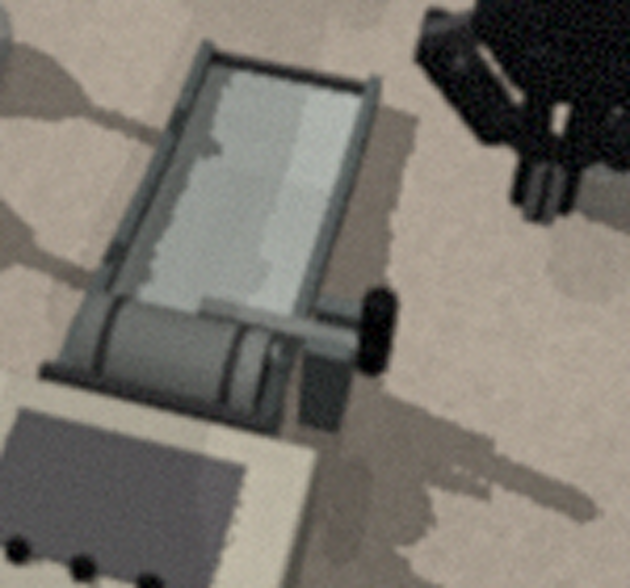

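View pics/l15.png

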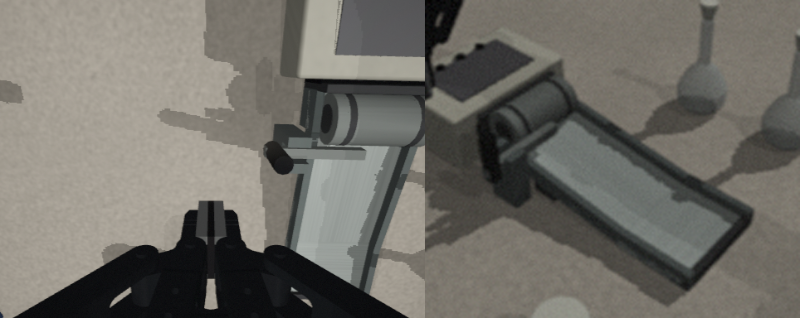

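All views show the bar lying behind the cylinder, reaching about mid-channel (tip at (440,183) in the wrist view). The cylinder is against the plate, and the gripper is clear. I'll hand in.

```bash
python3 -c "
from station import order
print(order.hand_in())"
```

```text
the job is handed in; nothing more can be done
None
```

I pushed the cylinder up the ramp at about 20–40 mm/s, over the crest and against the stop plate. I then pushed the keeper's knob in to its end stop, backed the gripper off and handed in at about t = 21 s. No verdict was reported.

**Cylinder:** On the incline the finger force stayed at about 1–2 N and the cylinder held the same place in the wrist view. It rolled the last few mm from the crest to the plate on its own. A gentle nudge then met 2.4 N with almost no movement, so it was seated before I touched the keeper.

**Keeper:** The push took about 1.5–2.4 N of sliding friction. The arm then stalled and the force rose to 10 N, at the position expected for a fully home keeper. The last wrist, scene and side pictures show the bar behind the seated cylinder, and the wrist force near zero with the gripper clear. The flasks and jar were never approached.

**Checks that disagreed:**
- **Fingertip length:** In the pictures the fingertips sat roughly 15 mm behind the TCP, not 25 mm ahead of it as stated. My first approach therefore passed just above the cylinder without touching it. I saw this in the images, backed off and went lower.
- **Ramp position:** My fitted ramp position was about 4 mm off at the top end. I judged the seating from the cylinder's position relative to the plate and from contact force.

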